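Break down a crossed stack of bottle cartons into the order trays

TASK

Take the crossed stack of bottle cartons on the little pallet apart, top ones first, and lay each carton in the tray of the same colour as its band: flat in the middle of the tray, lengthwise along it, same side up as it was. There is glass inside, so keep the cartons level and set them down gently rather than dropping them, and leave the two little glass bottles standing where they are.

Things in the scene. Friction and masses are not known exactly. Their poses are not given: they have to be found in the camera images.
- blue_carton (a point): middle of the brown carton with a blue band (32 mm wide) round its middle; 124 x 42 x 42 mm, long axis x, z up, about 0.16 kg; this point is 21 mm above its underside. Starts in the lower layer, on a fixed wooden pallet (140 x 140 mm, 25 mm high), this point 46 mm above the table, two cartons lying across it; its layer neighbour is parallel, 80 mm from centre line to centre line
- green_carton (a point): middle of the brown carton with a green band (32 mm wide) round its middle; 124 x 42 x 42 mm, long axis x, z up, about 0.16 kg; this point is 21 mm above its underside. Starts in the lower layer, on a fixed wooden pallet (140 x 140 mm, 25 mm high), this point 46 mm above the table, two cartons lying across it; its layer neighbour is parallel, 80 mm from centre line to centre line
- red_carton (a point): middle of the brown carton with a red band (32 mm wide) round its middle; 124 x 42 x 42 mm, long axis x, z up, about 0.16 kg; this point is 21 mm above its underside. Starts in the upper layer, across the two lower cartons, this point 88 mm above the table; its layer neighbour is parallel, 80 mm from centre line to centre line
- white_carton (a point): middle of the brown carton with a white band (32 mm wide) round its middle; 124 x 42 x 42 mm, long axis x, z up, about 0.16 kg; this point is 21 mm above its underside. Starts in the upper layer, across the two lower cartons, this point 88 mm above the table; its layer neighbour is parallel, 80 mm from centre line to centre line
- tray_blue: shallow blue order tray, 154 x 102 mm outside, 146 x 94 mm inside, fixed to the table; its floor is 4 mm above the table, its rim 9 mm above the table. Origin at the centre of its underside (on the table); x along its long side, z up
- tray_green: shallow green order tray, 154 x 102 mm outside, 146 x 94 mm inside, fixed to the table; its floor is 4 mm above the table, its rim 9 mm above the table. Origin at the centre of its underside (on the table); x along its long side, z up
- tray_red: shallow red order tray, 154 x 102 mm outside, 146 x 94 mm inside, fixed to the table; its floor is 4 mm above the table, its rim 9 mm above the table. Origin at the centre of its underside (on the table); x along its long side, z up
- tray_white: shallow white order tray, 154 x 102 mm outside, 146 x 94 mm inside, fixed to the table; its floor is 4 mm above the table, its rim 9 mm above the table. Origin at the centre of its underside (on the table); x along its long side, z up
- bottle_amber: bystander: loose miniature amber glass bottle with black cap standing upright on the table, 36 mm across, 76 mm high; origin at the centre of its underside, z up. Leave it alone
- bottle_green: bystander: loose miniature green glass bottle with brass-coloured cap standing upright on the table, 36 mm across, 76 mm high; origin at the centre of its underside, z up. Leave it alone

How it is judged:
By the outcome, as a careful person would: the job done as asked, in the order asked, and still so for the second after the job is handed in, with the robot touching nothing.
It also fails if it takes over 112 s, if anything falls off the work surface, if the arm or the gripper's body presses on something with over 40 N, if the wrist force passes 120 N, or if a joint passes its speed limit or range.

ROBOT

A 6-joint arm with a two-finger parallel gripper is mounted at the origin on the work surface. World frame = base frame: x ahead of the robot, y to its left, z up, the work surface at z = 0. Lengths are in m, angles in rad, forces in N, time in s.
With the tool pointing down it reaches from about 0.3 to 0.775 m from the base axis. Payload 14.6 kg.
Tool frame: the origin (TCP) lies on the centre line of the jaws, within the pads' length; the fingertips stand 25 mm ahead of it and the grasp point (between the pads) lies 6 mm ahead of it; z points along the fingers, y is the line along which they close (so a half turn about z gives the same grasp; the last joint's range is limited). The gripper opens to 85 mm and grips with 20 to 120 N. Pads are 22 mm wide; open, the fingers measure 114 mm over their backs; the gripper's body (76 mm by 85 mm) begins 54 mm behind the grasp point. The pads swing forward as they close: fully open they stand 13 mm farther back than shut.
Start: joints at [-1.181, 0.3, 1.521, -0, 1.321, -0.067], TCP at [0.243, -0.494, 0.256] pointing down, gripper open.
Joint ranges: [-3.03, 3.03], [-0.79, 2.21], [0.23, 2.52], [-1.04, 4.18], [0, 3.07], [-2.55, 2.55]. Speed limits (rad/s): [2.22, 2.22, 2.57, 3.14, 3.14, 3.14].

INTERFACE

Orientations are given as a rotation vector (axis times angle).
In Python, from cell import arm, eyes, job gives the robot as it stands. The module is installed in compiled form; this text tells all that it offers.
- The arm moves only by the tool servo_tool, never from a script. Its argument "targets" is text: rows parted by semicolons, each of 5 numbers parted by spaces: the shift along the world's x, y, z in cm, then the turn about the world's z in rad, then the opening, from 0 (shut) to 1 (fully open). A call has 1 to 20 rows; each row is the pose to reach, as a shift and turn from the pose commanded when the call began; what a row does not reach only later rows make up. A row lasts 1/8 s, in which the tool goes at most 62.5 mm and 10.7 degrees, less where a joint would pass 70% of its speed; a pose out of reach is approached as far as the arm can. A call with a gripper value outside its range is refused whole. The fingers move at their own pace and stop on an object; "force" is the grip in N (left out, the last holds). Time passes only in rows, so rows that repeat a pose let the fingers close. It gives the time, the measured TCP pose, the force, the opening and the grip force at its end, in the units of the state.
- arm.read_state(): the state, without advancing time (a new reading comes with each control period).
- eyes.capture(name): name is "scene" or "top"; returns the picture (384x512x3 uint8, blue, green, red); there is no depth.
- eyes.camera_info(name): a dict with "vertical_fov" (degrees; the focal length in pixels is half the picture's height over the tangent of half this angle, whatever the lens; pixels are square), "cx", "cy" (the principal point, pixels), "extrinsics" (4x4, takes a point from world to camera coordinates). Camera axes: x right, y down, z forward; pixel columns grow to the right and rows downward; lengths in m; the calibration is good to about 2 mm. A picture is of the moment at which its call begins. camera_info takes no time and is no camera call.
- job.hand_in(): hands the job in; it is judged then, once.
The state is a dict: "time": time; "q": joint angles; "qvel": joint speeds; "tau": joint torques, N m; "ee_pos": TCP position; "tcp_rot": TCP orientation; "wrist_force": force on the tool from outside, world axes, zero at the start; "torque": the same for the moment, N m; "finger_gap": opening from 0.0 (shut) to 1.0 (fully open); "finger_force": force on a finger pad.
Only numpy, scipy, OpenCV 4.12 (cv2) and the standard library are available. Lean on these libraries where they do the work, as an engineer would, in place of code of your own. Each camera call takes 0.05 s, during which the arm holds its last target. There are 200 camera calls.

## Working session

There is one attempt and no reset: what is moved stays moved. The work goes in short steps, Python scripts to look and compute and a tool call to move; the robot and the scene stay as the last step left them, time stands still between calls to the robot, and variables do not carry over. Pictures are saved under pics/ and viewed, at most 14 in all, crops included, and the job is handed in when it is done.

Besides the shell and the picture viewer there is one more tool, called after "Call:" as name(argument=value, ...) on one line, values as JSON. servo_tool: Moves the arm, as the interface text tells. Its arguments: {"type":"object","properties":{"targets":{"type":"string"},"force":{"type":"number"}},"required":["targets"]}

```bash
mkdir -p pics
python3 - <<'E'
from cell import arm,eyes
import cv2,numpy as np
np.set_printoptions(precision=4,suppress=True)
for n in("scene","top"):
    cv2.imwrite(f"pics/{n}0.png",eyes.capture(n)); print(n,eyes.camera_info(n))
print(arm.read_state())
E
```

```text
scene {'vertical_fov': 46.38273843175905, 'cx': 254.67497527743078, 'cy': 187.43999805132285, 'extrinsics': array([[ 0.8201,  0.5721,  0.0123, -0.4349],
       [ 0.3748, -0.5207, -0.7671, -0.1197],
       [-0.4324,  0.6337, -0.6415,  1.269 ],
       [ 0.    ,  0.    ,  0.    ,  1.    ]])}
top {'vertical_fov': 53.4845688618975, 'cx': 258.15311500121805, 'cy': 189.47854282701755, 'extrinsics': array([[ 0.011 , -0.9999,  0.0101, -0.0193],
       [-0.9872, -0.0125, -0.1588,  0.5574],
       [ 0.1589, -0.0082, -0.9873,  0.9853],
       [ 0.    ,  0.    ,  0.    ,  1.    ]])}
{'time': 0.1, 'q': array([-1.1806,  0.3004,  1.5216, -0.    ,  1.3207, -0.0666]), 'qvel': array([ 0.0005,  0.0001, -0.0018,  0.001 , -0.0009,  0.0001]), 'tau': array([  0.0023, -54.437 , -36.2368,  -0.    ,   0.003 ,   0.    ]), 'ee_pos': array([ 0.2425, -0.4934,  0.2558]), 'tcp_rot': array([-3.059 , -0.7111,  0.0003]), 'wrist_force': array([-0.1029, -0.1782, -0.4943]), 'torque': array([ 0.0019, -0.0771,  0.0101]), 'finger_force': 0.0, 'finger_gap': 0.9969038081503745}
```

View pics/scene0.png

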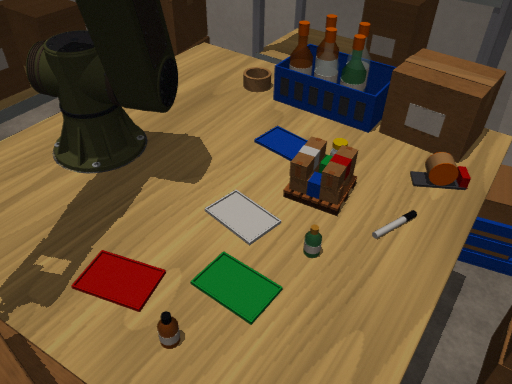

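View pics/top0.png

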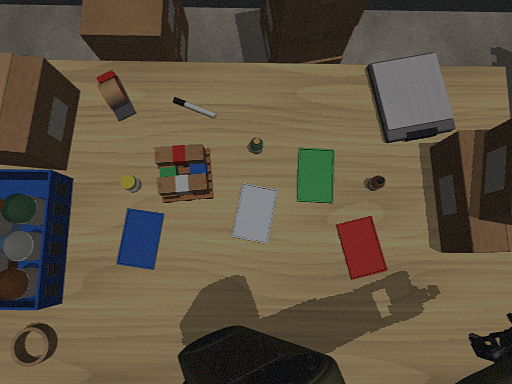

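Scene: the stack is near top-view (183,173), red on the far side and white on the near side. Trays are blue (141,239), white (255,213), green (316,175) and red (361,247). The bottles are at (256,145) and (375,183). Next I'll measure them.

```bash
cat > h.py <<'E'
import cv2,numpy as np
from cell import arm,eyes
np.set_printoptions(precision=4,suppress=True)
def ray(n,uv,z):
    c=eyes.camera_info(n);f=192/np.tan(np.radians(c["vertical_fov"]/2));E=c["extrinsics"];R,t=E[:3,:3],E[:3,3]
    uv=np.atleast_2d(np.asarray(uv,float)); d=np.c_[(uv[:,0]-c["cx"])/f,(uv[:,1]-c["cy"])/f,np.ones(len(uv))]@R
    C=-R.T@t; return (C+d*((z-C[2])/d[:,2])[:,None])[:,:2]
def proj(n,P):
    c=eyes.camera_info(n);f=192/np.tan(np.radians(c["vertical_fov"]/2));E=c["extrinsics"]
    p=np.atleast_2d(P)@E[:3,:3].T+E[:3,3]; return p[:,:2]/p[:,2:]*f+[c["cx"],c["cy"]]
def mask(im,col):
    h,s,v=cv2.split(cv2.cvtColor(im,cv2.COLOR_BGR2HSV))
    return {"red":((h<6)|(h>174))&(s>190)&(v>60),"green":(h>50)&(h<80)&(s>150)&(v>50),
     "blue":(h>105)&(h<125)&(s>150)&(v>60),"white":(s<60)&(v>105)}[col].astype(np.uint8)
def blobs(m,lo):
    cs,_=cv2.findContours(m,cv2.RETR_EXTERNAL,cv2.CHAIN_APPROX_NONE); return [c[:,0] for c in cs if cv2.contourArea(c)>lo]
def rect(pts): # world pts -> centre, size, angle of long axis
    (c,s,a)=cv2.minAreaRect((pts*1000).astype(np.float32)); 
    if s[0]<s[1]: a+=90
    a=(a+90)%180-90
    return np.array(c)/1000,np.sort(s),np.radians(a)
E
python3 - <<'E'
from h import *
im=cv2.imread("pics/top0.png")
for n in("scene","top"):
    E=eyes.camera_info(n)["extrinsics"];print(n,-E[:3,:3].T@E[:3,3])
for c in("red","green","blue","white"):
    for b in blobs(mask(im,c),25):
        w=ray("top",b,.009 if len(b)>100 else .109); print(c,len(b),b.mean(0),*rect(w))
print(ray("top",[[256,150],[375,185]],.0), ray("top",[[256,141],[380,180],[128,182]],.07))
cv2.imwrite("pics/c0.png",cv2.resize(im[135:215,110:230],None,fx=6,fy=6,interpolation=cv2.INTER_CUBIC))
E
```

```text
scene [ 0.9503 -0.6177  0.7276]
top [ 0.3939 -0.0043  1.0615]
red 63 [178.2857 153.9683] [0.6395 0.1932] [28.1865 42.0849] 0.04640432947668055
red 38 [105.1316  76.3158] [0.8459 0.3951] [17.8336 44.3219] -1.051844600851218
green 63 [166.9206 170.127 ] [0.5906 0.2189] [21.5874 39.0666] -1.4437277316038337
blue 179 [140.0056 238.648 ] [0.4246 0.3086] [100.7494 153.047 ] -0.13499457039168056
blue 660 [ 29.7227 234.1045] [0.4239 0.6383] [141.2946 378.4417] 0.009539129895176288
blue 49 [197.7143 168.449 ] [0.6005 0.1431] [26.2815 43.3428] -1.5380866020635677
white 178 [254.5899 212.9101] [ 0.4989 -0.0038] [103.3552 153.5068] -0.18442790022962235
white 54 [181.3704 182.9259] [0.5617 0.1822] [32.8253 41.4375] 0.04557603228220626
white 63 [199.746  108.8095] [0.7593 0.1433] [11.5523 83.4589] 1.1913324899235938
white 254 [412.5276  90.8071] [ 0.8642 -0.4619] [194.949 204.765] 0.19964127453572728
[[ 0.6794 -0.0057]
 [ 0.5818 -0.3443]] [[ 0.6855 -0.0053]
 [ 0.5831 -0.3357]
 [ 0.5691  0.3306]]
```

View pics/c0.png

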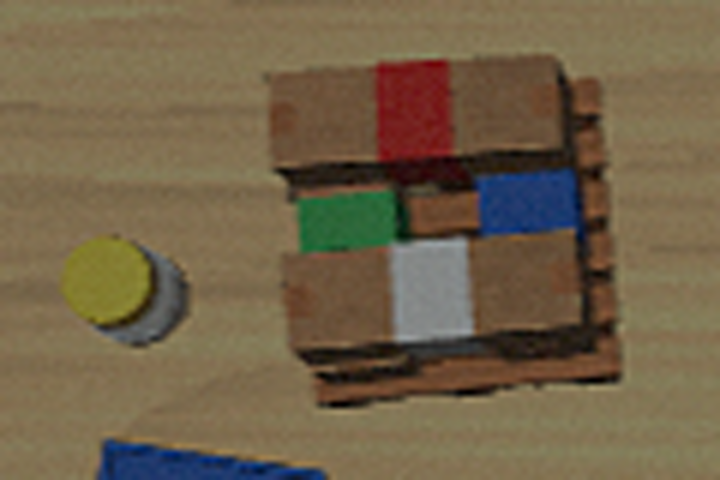

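The crop shows the red top-face corners at about (266,74),(556,57),(568,140),(272,166) and the white ones at (285,255),(575,235),(585,330),(297,348). The green lower carton is on the left (+y) and blue on the right. The red and green trays were missed by the mask.

Run:
```python
from h import *
im=cv2.imread("pics/top0.png");hsv=cv2.cvtColor(im,cv2.COLOR_BGR2HSV)
print(hsv[175,316],hsv[247,361],hsv[154,178],hsv[171,167])
for n,q in dict(red=[(266,74),(556,57),(568,140),(272,166)],white=[(285,255),(575,235),(585,330),(297,348)]).items():
    w=ray("top",(np.array(q)+.5)/6-.5+[110,135],.109); print(n,w.mean(0),*rect(w))
h,s,v=cv2.split(hsv)
for n,m in dict(red=((h<8)|(h>172))&(s>170)&(v>40),green=(h>50)&(h<85)&(s>120)&(v>40)).items():
    for b in blobs(m.astype(np.uint8),400): print(n,b.mean(0),*rect(ray("top",b,.009)))
for n,q in dict(g=[(299,204),(300,252),(390,195),(398,240)],b=[(476,180),(483,236),(573,172),(581,226)]).items():
    w=ray("top",(np.array(q)+.5)/6-.5+[110,135],.067); print(n,w, w.mean(0))
```

```text
[ 69 152 109] [  2 192 122] [  1 183 120] [ 65 141 101]
red [0.6401 0.1923] [0.641  0.1919] [ 40.6054 126.6545] -1.467088797593684
white [0.5609 0.1804] [0.5606 0.1808] [ 41.0688 124.7844] -1.487342678638333
red [361.1186 247.2429] [ 0.4075 -0.2964] [101.9638 153.6461] 0.25354558579072134
green [315.104  175.0983] [ 0.6081 -0.1728] [101.0427 153.2539] -0.043616320226936234
g [[0.607  0.2507]
 [0.5853 0.2491]
 [0.6116 0.2106]
 [0.5913 0.2062]] [0.5988 0.2292]
b [[0.6189 0.1728]
 [0.5936 0.1687]
 [0.6231 0.1299]
 [0.5987 0.1255]] [0.6086 0.1492]
```

Call:
servo_tool(targets="3 5 0 0.1 0.7;7 10 0 0.25 0.7;11 16 0 0.4 0.7;15 22 0 0.55 0.7;18 28 0 0.7 0.7;21 34 0 0.85 0.7;24 40 0 1 0.7;27 46 0 1.1 0.7;30 52 -1 1.2 0.7;33 58 -2 1.23 0.7;36 63 -4 1.23 0.7;38 66.5 -5 1.23 0.7;39.7 68.6 -5.6 1.23 0.7;39.7 68.6 -5.6 1.23 0.7;39.7 68.6 -5.6 1.23 0.7;39.7 68.6 -5.6 1.23 0.7", force=30)

```text
time: 2.1
ee_pos: [0.6395, 0.1914, 0.2012]
tcp_rot: [2.09, 2.345, 0.001]
wrist_force: [-0.7, 0.1, 0.2]
finger_gap: 0.702
finger_force: 0.0
```

Run:
```python
from h import *
print(arm.read_state())
cv2.imwrite("pics/s1.png",cv2.resize(eyes.capture("scene")[90:250,230:430],None,fx=4,fy=4,interpolation=cv2.INTER_CUBIC))
```

```text
{'time': 2.1, 'q': array([ 0.2359,  0.6077,  1.2087, -0.0001,  1.3242,  0.1211]), 'qvel': array([-0.0022, -0.0031, -0.0018,  0.001 ,  0.0011,  0.0018]), 'tau': array([  0.5768, -70.2351, -36.0575,   0.0116,  -0.006 ,  -0.0051]), 'ee_pos': array([0.6395, 0.1914, 0.2012]), 'tcp_rot': array([2.0898, 2.3449, 0.0012]), 'wrist_force': array([-0.7106,  0.0702,  0.2072]), 'torque': array([0.0173, 0.0093, 0.0412]), 'finger_force': 0.0, 'finger_gap': 0.7018104517802854}
```

View pics/s1.png

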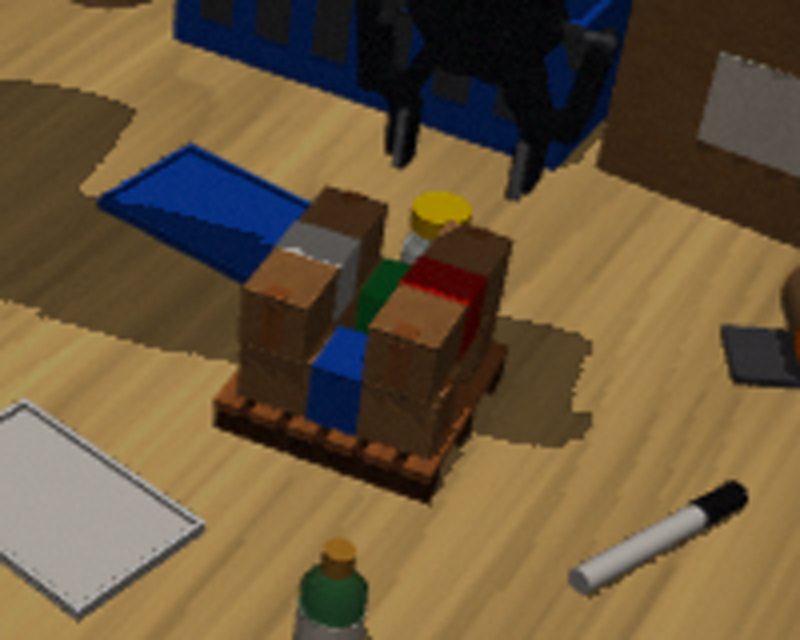

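The scene view shows the gripper above the stack, with the red band top at crop (447,283) and white at (320,248). I'll cross-check these with the second camera.

Run:
```python
from h import *
f=lambda q:(np.array(q)+.5)/4-.5+[230,90]
print(ray("scene",f([(447,283),(320,248)]),.109))
print(ray("scene",f([(365,317),(467,358),(512,241),(456,226)]),.109)) # red: near-end edge, far end
print(ray("scene",f([(240,284),(312,314),(387,205),(330,187)]),.109))
```

```text
[[0.641  0.1918]
 [0.5635 0.1791]]
[[0.6177 0.135 ]
 [0.6814 0.1352]
 [0.6536 0.2533]
 [0.6192 0.2478]]
[[0.5436 0.1203]
 [0.5919 0.1198]
 [0.5744 0.2434]
 [0.536  0.2403]]
```

Call:
servo_tool(targets="0 0 -2 0.01 0.7;0 0 -4 0.01 0.7;0 0 -6 0.01 0.7;0 0 -7.5 0.01 0.7;0 0 -8.7 0.01 0.7;0 0 -9.6 0.01 0.7;0 0 -10 0.01 0.7;0 0 -10 0.01 0.7;0 0 -10 0.01 0.6;0 0 -10 0.01 0.5;0 0 -10 0.01 0.4;0 0 -10 0.01 0.4;0 0 -10 0.01 0.3;0 0 -10 0.01 0.3;0 0 -10 0.01 0.3", force=30)

```text
time: 4.03
ee_pos: [0.6398, 0.1925, 0.1009]
tcp_rot: [2.077, 2.356, 0.001]
wrist_force: [-0.8, -0.7, 5.9]
finger_gap: 0.491
finger_force: 30.9
```

Call:
servo_tool(targets="0 0 0.3 0 0.3;0 0 0.8 0 0.3;0 0 2 0 0.3;0 0 3.5 0 0.3;0 0 5.5 0 0.3;0 0 7.5 0 0.3;0 0 9.3 0 0.3;0 0 10.5 0 0.3;0 0 11 0 0.3;0 0 11 0 0.3")

```text
time: 5.28
ee_pos: [0.6395, 0.1924, 0.2101]
tcp_rot: [-2.077, -2.357, 0.0]
wrist_force: [-0.0, -0.1, -2.3]
finger_gap: 0.492
finger_force: 30.3
```

Call:
servo_tool(targets="-0.5 -1 0 -0.03 0.3;-1.5 -3 0 -0.09 0.3;-3 -6.2 0 -0.19 0.3;-4.8 -10 0 -0.3 0.3;-6.8 -14 0 -0.42 0.3;-8.8 -18.2 0 -0.54 0.3;-10.8 -22.5 0 -0.66 0.3;-12.8 -26.8 0 -0.79 0.3;-14.8 -31 0 -0.92 0.3;-16.8 -35.2 0 -1.04 0.3;-18.7 -39.2 0 -1.16 0.3;-20.3 -42.6 0 -1.26 0.3;-21.6 -45.3 0 -1.34 0.3;-22.6 -47.3 0 -1.4 0.3;-23.2 -48.4 0 -1.43 0.3;-23.3 -48.8 0 -1.443 0.3;-23.3 -48.8 0 -1.443 0.3;-23.3 -48.8 0 -1.443 0.3")

```text
time: 7.52
ee_pos: [0.4069, -0.2951, 0.2102]
tcp_rot: [-3.116, -0.399, -0.0]
wrist_force: [0.0, 0.1, -1.6]
finger_gap: 0.49
finger_force: 30.4
```

Run:
```python
from h import *
t=eyes.capture("top");cv2.imwrite("pics/t2.png",t)
s=eyes.capture("scene");cv2.imwrite("pics/s2.png",np.vstack([cv2.resize(s[190:340,40:240],None,fx=2.5,fy=2.5),cv2.resize(t[120:200,120:320],None,fx=2.5,fy=2.5)]))
```

```text
(no output)
```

View pics/s2.png

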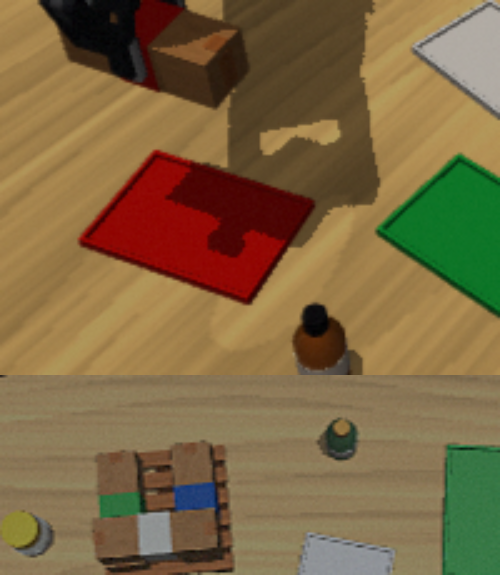

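The red carton hangs level and centred over its tray. The other cartons look undisturbed.

Call:
servo_tool(targets="0 -0.1 -1 0 0.3;0 -0.1 -3 0 0.3;0 -0.1 -5.5 0 0.3;0 -0.1 -8 0 0.3;0 -0.1 -10.5 0 0.3;0 -0.1 -13 0 0.3;0 -0.1 -15 0 0.3;0 -0.1 -16.2 0 0.3;0 -0.1 -16.7 0 0.3;0 -0.1 -17 0 0.3;0 -0.1 -17.1 0 0.3;0 -0.1 -17.2 0 0.3;0 -0.1 -17.3 0 0.3;0 -0.1 -17.3 0 0.3")

```text
time: 9.38
ee_pos: [0.4067, -0.2967, 0.0379]
tcp_rot: [3.116, 0.398, 0.001]
wrist_force: [-1.3, 1.5, 5.6]
finger_gap: 0.493
finger_force: 31.1
```

Call:
servo_tool(targets="0 0 0 0 0.52;0 0 0 0 0.56;0 0 0 0 0.62;0 0 0 0 0.7;0 0 0 0 0.7;0 0 1 0 0.7;0 0 3 0 0.7;0 0 7 0 0.7;0 0 12 0 0.7;0 0 16 0 0.7;0 0 17.3 0 0.7")

```text
time: 10.75
ee_pos: [0.407, -0.2969, 0.2132]
tcp_rot: [3.113, 0.397, 0.004]
wrist_force: [0.5, 0.2, 0.0]
finger_gap: 0.701
finger_force: 0.0
```

Call:
servo_tool(targets="1 2.5 0 0.08 0.7;2.5 7.5 0 0.23 0.7;4 12.5 0 0.4 0.7;5.7 17.5 0 0.57 0.7;7.3 22.5 0 0.74 0.7;9 27.5 0 0.91 0.7;10.6 32.5 0 1.08 0.7;12.2 37.5 0 1.22 0.7;13.8 42.5 0 1.35 0.7;15 46 0 1.443 0.7;15.5 47.8 0 1.443 0.7;15.5 47.8 0 1.443 0.7;15.5 47.8 0 1.443 0.7")

```text
time: 12.38
ee_pos: [0.5614, 0.1803, 0.2102]
tcp_rot: [-2.079, -2.355, 0.001]
wrist_force: [-0.1, -0.2, 0.5]
finger_gap: 0.699
finger_force: 0.0
```

Call:
servo_tool(targets="0 0 -2 0 0.7;0 0 -5 0 0.7;0 0 -7 0 0.7;0 0 -8.7 0 0.7;0 0 -9.9 0 0.7;0 0 -10.6 0 0.7;0 0 -11 0 0.7;0 0 -11 0 0.7;0 0 -11 0 0.6;0 0 -11 0 0.5;0 0 -11 0 0.4;0 0 -11 0 0.4;0 0 -11 0 0.3;0 0 -11 0 0.3;0 0 -11 0 0.3")

```text
time: 14.25
ee_pos: [0.5618, 0.1815, 0.1008]
tcp_rot: [2.077, 2.357, 0.001]
wrist_force: [-0.0, 0.1, 6.2]
finger_gap: 0.489
finger_force: 31.3
```

Call:
servo_tool(targets="0 0 0.3 0 0.3;0 0 0.8 0 0.3;0 0 2 0 0.3;0 0 3.5 0 0.3;0 0 5.5 0 0.3;0 0 7.5 0 0.3;0 0 9.3 0 0.3;0 0 10.5 0 0.3;0 0 11 0 0.3;0 0 11 0 0.3")

```text
time: 15.5
ee_pos: [0.5615, 0.1814, 0.2102]
tcp_rot: [-2.077, -2.357, 0.0]
wrist_force: [0.2, -0.1, -1.8]
finger_gap: 0.492
finger_force: 30.6
```

Call:
servo_tool(targets="-0.1 -0.4 0 0.03 0.3;-0.4 -1.2 0 0.09 0.3;-0.9 -2.5 0 0.18 0.3;-1.4 -4 0 0.28 0.3;-2 -5.8 0 0.4 0.3;-2.6 -7.6 0 0.52 0.3;-3.2 -9.4 0 0.64 0.3;-3.8 -11.2 0 0.76 0.3;-4.4 -13 0 0.88 0.3;-5 -14.7 0 1 0.3;-5.5 -16.2 0 1.1 0.3;-5.9 -17.3 0 1.18 0.3;-6.2 -18.1 0 1.235 0.3;-6.3 -18.5 0 1.26 0.3;-6.3 -18.5 0 1.26 0.3;-6.3 -18.5 0 1.26 0.3")

```text
time: 17.5
ee_pos: [0.4986, -0.0034, 0.2102]
tcp_rot: [-0.29, -3.128, -0.0]
wrist_force: [0.3, 1.3, -1.5]
finger_gap: 0.485
finger_force: 30.7
```

Run:
```python
from h import *
t=eyes.capture("top");cv2.imwrite("pics/t3.png",t)
s=eyes.capture("scene");cv2.imwrite("pics/s3.png",np.vstack([cv2.resize(s[110:350,60:380],None,fx=2,fy=2)]))
h,sat,v=cv2.split(cv2.cvtColor(t,cv2.COLOR_BGR2HSV))
for n,m in dict(green=(h>50)&(h<85)&(sat>120)&(v>40),blue=mask(t,"blue")).items():
    for b in blobs(np.asarray(m).astype(np.uint8),40):
        if 130<b[:,0].mean()<230 and b[:,1].mean()<200: print(n,b.mean(0),*rect(ray("top",b,.067)))
```

```text
green [168.4909 172.8727] [0.5959 0.2261] [31.2479 45.4473] -1.4898161394350145
blue [197.7358 169.0943] [0.6068 0.1491] [31.3244 43.6854] -1.443674401803005
```

View pics/s3.png

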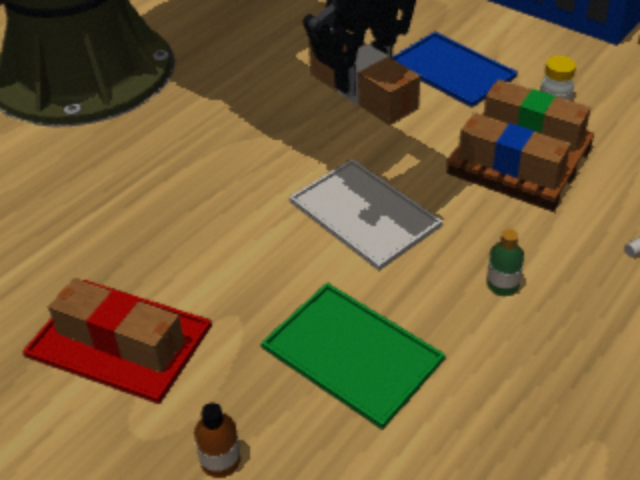

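Red lies in its tray and white hangs level over its own. Blue and green remain on the pallet.

Call:
servo_tool(targets="0 0 -1 0 0.3;0 0 -3 0 0.3;0 0 -5.5 0 0.3;0 0 -8 0 0.3;0 0 -10.5 0 0.3;0 0 -13 0 0.3;0 0 -15 0 0.3;0 0 -16.2 0 0.3;0 0 -16.7 0 0.3;0 0 -17 0 0.3;0 0 -17.1 0 0.3;0 0 -17.2 0 0.3;0 0 -17.3 0 0.3;0 0 -17.3 0 0.3")

```text
time: 19.35
ee_pos: [0.4987, -0.0036, 0.0377]
tcp_rot: [0.29, 3.128, -0.0]
wrist_force: [-2.6, 1.1, 4.9]
finger_gap: 0.486
finger_force: 31.2
```

Call:
servo_tool(targets="0 0 0 0 0.52;0 0 0 0 0.56;0 0 0 0 0.62;0 0 0 0 0.7;0 0 0 0 0.7;0 0 1 0 0.7;0 0 3 0 0.7;0 0 7 0 0.7;0 0 12 0 0.7;0 0 16 0 0.7;0 0 17.3 0 0.7")

```text
time: 20.72
ee_pos: [0.4991, -0.0036, 0.2132]
tcp_rot: [0.289, 3.124, 0.0]
wrist_force: [-0.4, -0.0, 0.1]
finger_gap: 0.699
finger_force: 0.0
```

Call:
servo_tool(targets="1.5 2.1 0 0.04 0.7;4 5.7 0 0.12 0.7;6.5 9.3 0 0.2 0.7;9 12.8 0 0.28 0.7;10.3 14.7 0 0.313 0.7;10.8 15.4 0 0.313 0.7;10.8 15.4 0 0.313 0.7;10.8 15.4 -2 0.313 0.7;10.8 15.4 -5 0.313 0.7;10.8 15.4 -8 0.313 0.7;10.8 15.4 -11 0.313 0.7;10.8 15.4 -13 0.313 0.7;10.8 15.4 -14.4 0.313 0.7;10.8 15.4 -15 0.313 0.7;10.8 15.4 -15.2 0.313 0.7;10.8 15.4 -15.2 0.313 0.7")

```text
time: 22.72
ee_pos: [0.6068, 0.1505, 0.0589]
tcp_rot: [-0.201, 3.134, 0.0]
wrist_force: [0.7, -0.2, 0.3]
finger_gap: 0.701
finger_force: 0.0
```

Call:
servo_tool(targets="0 0 0 0 0.6;0 0 0 0 0.5;0 0 0 0 0.4;0 0 0 0 0.4;0 0 0 0 0.3;0 0 0 0 0.3;0 0 0 0 0.3;0 0 0.3 0 0.3;0 0 0.8 0 0.3;0 0 2 0 0.3;0 0 3.5 0 0.3;0 0 5.5 0 0.3;0 0 7.5 0 0.3;0 0 10 0 0.3;0 0 12.5 0 0.3;0 0 14.2 0 0.3;0 0 15.2 0 0.3;0 0 15.2 0 0.3")

```text
time: 24.98
ee_pos: [0.6066, 0.1504, 0.2107]
tcp_rot: [-0.201, 3.135, 0.0]
wrist_force: [-0.3, -0.1, -1.0]
finger_gap: 0.483
finger_force: 31.0
```

Call:
servo_tool(targets="-0.5 0.4 0 -0.01 0.3;-1.5 1.3 0 -0.02 0.3;-3 2.6 0 -0.04 0.3;-5 4.4 0 -0.07 0.3;-7 6.1 0 -0.1 0.3;-9 7.9 0 -0.13 0.3;-11 9.6 0 -0.16 0.3;-13 11.4 0 -0.19 0.3;-15 13.1 0 -0.22 0.3;-16.7 14.6 0 -0.24 0.3;-17.8 15.5 0 -0.26 0.3;-18.2 15.9 0 -0.264 0.3;-18.2 15.9 0 -0.264 0.3;-18.2 15.9 0 -0.264 0.3")

```text
time: 26.72
ee_pos: [0.4248, 0.3091, 0.2102]
tcp_rot: [-0.213, -3.134, 0.0]
wrist_force: [-0.3, -0.2, -1.9]
finger_gap: 0.486
finger_force: 31.0
```

Call:
servo_tool(targets="0 0 -1 0 0.3;0 0 -3 0 0.3;0 0 -5.5 0 0.3;0 0 -8 0 0.3;0 0 -10.5 0 0.3;0 0 -13 0 0.3;0 0 -15 0 0.3;0 0 -16.2 0 0.3;0 0 -16.7 0 0.3;0 0 -17 0 0.3;0 0 -17.1 0 0.3;0 0 -17.2 0 0.3;0 0 -17.3 0 0.3;0 0 -17.3 0 0.3")

```text
time: 28.48
ee_pos: [0.4247, 0.3095, 0.0377]
tcp_rot: [0.213, 3.134, 0.001]
wrist_force: [-1.3, -0.8, 4.7]
finger_gap: 0.491
finger_force: 31.4
```

Call:
servo_tool(targets="0 0 0 0 0.52;0 0 0 0 0.56;0 0 0 0 0.62;0 0 0 0 0.7;0 0 0 0 0.7;0 0 1 0 0.7;0 0 3 0 0.7;0 0 7 0 0.7;0 0 12 0 0.7;0 0 16 0 0.7;0 0 17.3 0 0.7;0 0 17.3 0 0.7")

```text
time: 29.98
ee_pos: [0.4246, 0.3094, 0.2106]
tcp_rot: [0.213, 3.134, 0.001]
wrist_force: [0.1, -0.2, 0.5]
finger_gap: 0.703
finger_force: 0.0
```

Call:
servo_tool(targets="2 -1 0 0.04 0.7;5 -2.4 0 0.09 0.7;8.5 -4 0 0.14 0.7;12 -5.7 0 0.19 0.7;15 -7.1 0 0.24 0.7;16.6 -7.9 0 0.264 0.7;17.1 -8.1 0 0.264 0.7;17.1 -8.1 0 0.264 0.7;17.1 -8.1 -2 0.264 0.7;17.1 -8.1 -5 0.264 0.7;17.1 -8.1 -8 0.264 0.7;17.1 -8.1 -11 0.264 0.7;17.1 -8.1 -13 0.264 0.7;17.1 -8.1 -14.4 0.264 0.7;17.1 -8.1 -15 0.264 0.7;17.1 -8.1 -15.2 0.264 0.7;17.1 -8.1 -15.2 0.264 0.7")

```text
time: 32.1
ee_pos: [0.5959, 0.2285, 0.0589]
tcp_rot: [-0.201, 3.134, 0.0]
wrist_force: [0.2, -0.2, -0.3]
finger_gap: 0.701
finger_force: 0.0
```

Call:
servo_tool(targets="0 0 0 0 0.6;0 0 0 0 0.5;0 0 0 0 0.4;0 0 0 0 0.4;0 0 0 0 0.3;0 0 0 0 0.3;0 0 0 0 0.3;0 0 0.3 0 0.3;0 0 0.8 0 0.3;0 0 2 0 0.3;0 0 3.5 0 0.3;0 0 5.5 0 0.3;0 0 7.5 0 0.3;0 0 10 0 0.3;0 0 12.5 0 0.3;0 0 14.2 0 0.3;0 0 15.2 0 0.3;0 0 15.2 0 0.3")

```text
time: 34.35
ee_pos: [0.5957, 0.2284, 0.2107]
tcp_rot: [-0.201, 3.135, 0.0]
wrist_force: [0.0, -0.0, -2.6]
finger_gap: 0.489
finger_force: 31.1
```

Call:
servo_tool(targets="0 -0.8 0 -0.01 0.3;0.1 -2.4 0 -0.02 0.3;0.2 -5 0 -0.03 0.3;0.2 -8 0 -0.04 0.3;0.3 -11.3 0 -0.05 0.3;0.4 -14.8 0 -0.06 0.3;0.5 -18.3 0 -0.08 0.3;0.6 -21.8 0 -0.09 0.3;0.8 -25.3 0 -0.11 0.3;0.9 -28.8 0 -0.12 0.3;1 -32.2 0 -0.14 0.3;1.1 -35.2 0 -0.15 0.3;1.2 -37.6 0 -0.16 0.3;1.2 -39.2 0 -0.17 0.3;1.2 -40 0 -0.173 0.3;1.2 -40.1 0 -0.173 0.3;1.2 -40.1 0 -0.173 0.3;1.2 -40.1 0 -0.173 0.3")

```text
time: 36.6
ee_pos: [0.6077, -0.172, 0.2103]
tcp_rot: [0.069, 3.141, 0.0]
wrist_force: [0.2, -0.2, -1.8]
finger_gap: 0.483
finger_force: 31.1
```

Call:
servo_tool(targets="0 0 -1 0 0.3;0 0 -3 0 0.3;0 0 -5.5 0 0.3;0 0 -8 0 0.3;0 0 -10.5 0 0.3;0 0 -13 0 0.3;0 0 -15 0 0.3;0 0 -16.2 0 0.3;0 0 -16.7 0 0.3;0 0 -17 0 0.3;0 0 -17.1 0 0.3;0 0 -17.2 0 0.3;0 0 -17.3 0 0.3;0 0 -17.3 0 0.3")

```text
time: 38.35
ee_pos: [0.6078, -0.1727, 0.0378]
tcp_rot: [0.07, 3.14, -0.0]
wrist_force: [-3.0, 0.3, 3.1]
finger_gap: 0.488
finger_force: 31.6
```

Call:
servo_tool(targets="0 0 0 0 0.52;0 0 0 0 0.56;0 0 0 0 0.62;0 0 0 0 0.7;0 0 0 0 0.7;0 0 1 0 0.7;0 0 3 0 0.7;0 0 7 0 0.7;0 0 12 0 0.7;-3 0 16 0 0.7;-8 0 18 0 0.7;-14 0 20 0 0.7;-20 0 20 0 0.7;-25 0 20 0 0.7;-25 0 20 0 0.7;-25 0 20 0 0.7")

```text
time: 40.35
ee_pos: [0.3581, -0.1728, 0.2385]
tcp_rot: [0.071, 3.139, -0.002]
wrist_force: [0.3, -0.7, -0.1]
finger_gap: 0.701
finger_force: 0.0
```

Run:
```python
from h import *
t=eyes.capture("top");s=eyes.capture("scene");cv2.imwrite("pics/t4.png",cv2.resize(t[130:300,100:420],None,fx=2.5,fy=2.5))
cv2.imwrite("pics/s4.png",cv2.resize(s[110:350,60:380],None,fx=2,fy=2))
```

```text
(no output)
```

View pics/t4.png

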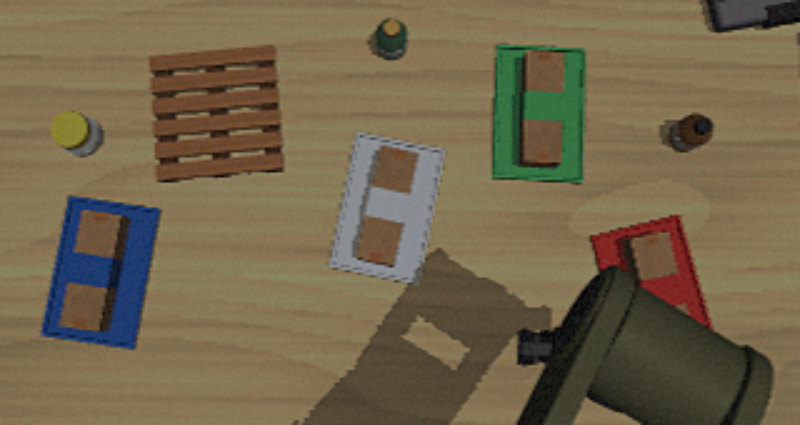

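View pics/s4.png

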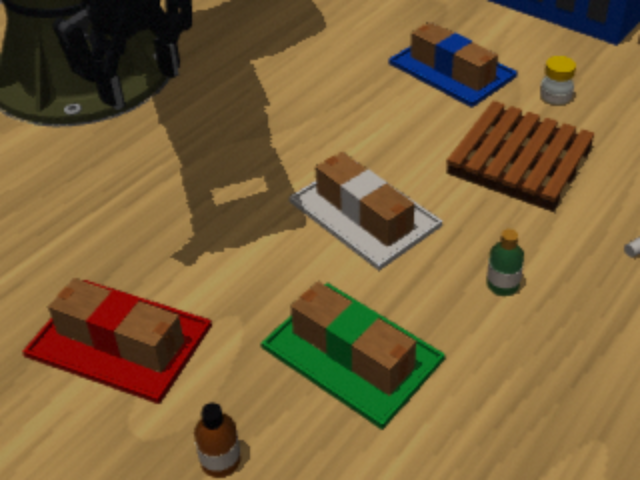

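Each carton lies flat in the tray of its colour, and both bottles are standing. I'll do a numeric centring check on the top faces.

Run:
```python
from h import *
f=lambda q:(np.array(q)+.5)/2.5-.5+[100,130]
tr=dict(green=(.6081,-.1728,-.0436),blue=(.4246,.3086,-.135),white=(.4989,-.0038,-.184))
for n,q in dict(green=[(527,51),(566,53),(563,164),(524,162)],blue=[(79,211),(123,215),(106,331),(62,325)],white=[(378,146),(420,153),(402,264),(357,259)]).items():
    w=ray("top",f(q),.046);d=w.mean(0)-tr[n][:2];a=tr[n][2];R=np.array([[np.cos(a),np.sin(a)],[-np.sin(a),np.cos(a)]]);print(n,R@d*1000,rect(w)[2]-a)
f=lambda q:(np.array(q)+.5)/2-.5+[60,110]
w=ray("scene",f([(104,290),(147,297),(126,331),(89,322)]),.046);print("red band",w.mean(0)-[.4075,-.2964])
```

```text
green [-1.7388 -1.6454] 0.0045523326230947
blue [ 0.3489 -2.5133] 0.04587797991077082
white [-1.3008 -2.5877] 0.02935090128937115
red band [0.0009 0.0028]
```

All four are centred within about 3 mm, and the gripper is clear.

```bash
python3 -c "
from cell import job
print(job.hand_in())"
```

```text
the job is handed in; nothing more can be done
None
```

All four cartons are flat in the trays matching their bands, each within about 3 mm of the tray's middle; red and white came off before blue and green, both bottles are standing where they were, and the job was handed in at about 40 s.

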